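# Unlock the controlled-herb drawer and restock its jar lane first-in-first-out

### The arm

A 6-joint arm with a two-finger parallel gripper is mounted at the origin on the work surface. World frame = base frame: x ahead of the robot, y to its left, z up, the work surface at z = 0. Lengths are in mm, angles in rad, forces in N, time in s.
With the tool pointing down it reaches from about 350 to 975 mm from the base axis. Payload 7.1 kg.
Tool frame: the origin (TCP) lies between the finger pads; the fingertips stand 17 mm ahead of it and the grasp point (between the pads) lies 2 mm behind it; z points along the fingers, y is the line along which they close (so a half turn about z gives the same grasp; the last joint's range is limited). The gripper opens to 88 mm and grips with 3 to 60 N. Pads are 20 mm wide; open, the fingers measure 115 mm over their backs; the gripper's body (75 mm by 178 mm) begins 61 mm behind the grasp point.
Start: joints at [1.277, 0.423, 1.63, -0, 1.089, -0.019], TCP at [169.565, 601.542, 239.675] pointing down, gripper open.
Joint ranges: [-3, 3], [-0.9, 2.11], [0.09, 2.58], [-1.31, 4.45], [0.11, 2.69], [-2.54, 2.54]. Speed limits (rad/s): [2.39, 2.39, 3.01, 3.14, 3.14, 3.14].

### API

Orientations are given as a rotation vector (axis times angle).
In Python, from workcell import ctrl gives the robot as it stands.
- The arm moves only by the shell command python3 jog.py 'ROWS' [OPENING]. ROWS is a JSON list of rows, 1 to 5 of them, each of 6 numbers: dx, dy, dz in mm, then a rotation vector rx, ry, rz in rad; each row shifts and turns the commanded pose from where the row before left it, along the tool's axes as they then stand; what a row does not reach is not made up. A row lasts 1/12 s, in which the tool goes at most 41.7 mm and 0.125 rad, less where a joint would pass 70% of its speed; a pose out of reach is approached as far as the arm can. OPENING is the finger opening in mm, set as the command begins (- or left out keeps the last). The fingers move at their own pace and stop on an object; the grip force is fixed at half the most. Time passes only in rows, so rows that do not move let the fingers close. It prints the time, the measured TCP pose, the force, the opening and the grip force at its end.
- ctrl.get_obs(): the state, without advancing time (a new reading comes with each control period).
- ctrl.get_image(name): name is "scene" or "side" or "wrist"; returns a dict with "img" (420x560x3 uint8, red, green, blue), "fx", "fy", "cx", "cy" (pixels), "R" (3x3) and "t" (3): a world point X has camera coordinates R X + t. Camera axes: x right, y down, z forward; pixel columns grow to the right and rows downward; lengths in mm; the calibration is good to about 2 mm. The wrist camera is an equidistant fisheye: a pixel r from the principal point sees the ray r / f radians off the axis. A picture is of the moment at which its call begins. There is no depth.
- ctrl.close_job(): hands the job in; it is judged then, once.
The state is a dict: "t": time; "qpos": joint angles; "qvel": joint speeds; "joint_torque": joint torques, N m; "ee_pos": TCP position; "orientation": TCP orientation; "ft_force": force on the tool from outside, world axes, zero at the start; "moment": the same for the moment, N m; "width": finger opening in mm; "grasp_force": force on a finger pad.
Only numpy, scipy, OpenCV 4.12 (cv2) and the standard library are available. Lean on these libraries where they do the work, as an engineer would, in place of code of your own. Each camera call takes 0.05 s, during which the arm holds its last target. There are 200 camera calls.

### The job

Restock the locked herb drawer: turn its black wing knob anticlockwise, feeling for the moment it drops into its hidden rest notch, and let go to see that the red lock pin stays up before you pull. Then draw the drawer out to its stop, bring the old green-capped jar forward against the front of its lane, and only then stand the new green-capped jar from the bench behind it in the same lane. Keep the jars upright and set them down, never drop them; leave the drawer out with its pin up, the tins flat in their lane, and the white-capped jar, the red-capped jar and the mortar where they are.

Things in the scene. Friction and masses are not known exactly. Their poses are not given: they have to be found in the camera images.
- locker: Fixed bench locker: white steel hood 190 mm wide, 205 deep, roof 132 mm high, grey bed plate 10 mm thick reaching 260 mm out of its mouth. Origin: on the bench under the mouth's middle; x points into the hood, y left, z up. The drawer slides out along -x. It has two lanes along x, walls 28 mm above their floors, and in front of them a deck 94 mm deep, top 40 mm above the bench.
- drawer (a joint): How far the drawer is drawn out, m: 0 shut (lanes under the hood), 0.165 at its stop (lanes wholly out of the hood). About 2 N of friction. Locked while the lock pin is less than 7 mm up.
- knob (a joint): Turn of the wing knob, rad, about the vertical; grows anticlockwise from above; starts at -0.1 to 0 (wings along locker x). A little free play or none, then 0.6 rad against 0.1 to 0.25 N m while a hidden cam lifts the sprung pin, then a rest notch 0.28 rad wide: torque falls to zero, pulls on by 0.1 to 0.2, and past the middle resists again. Middle at 0.75 to 1.3 rad, unmarked, differs by unit.
- lockpin (a joint): Height of the sprung lock pin, m: 0 down (locked), about 0.0093 at rest in the notch, 0.0105 on the crests beside it. Let go in the notch, the knob settles in its middle and the pin stays up; before it, the knob springs back; turned past it, the pin drops again. The pin's red stem, 9 mm across, stands out of the knob's top by 2 mm plus this height.
- knob_grip (a point): On the knob's axis, 97 mm above the bench: grip height. The black wings are a bar 62 mm long, 14 thick, 28 high (80 to 108 mm above the bench), x of this point along them, over a steel housing 62 mm across whose top is at 74 mm, with a 40 mm disc on it up to 80 mm. It rides on the drawer's deck, 56 mm before the mouth when shut, 38 mm left of the middle.
- handle (a point): Middle of the drawer's handle, on the deck right of the knob: a dark steel bar 10 mm thick and 56 mm long, running along the locker's y, 72 mm above the bench (32 mm above the deck), free beneath. Moves with the drawer; axes parallel to the locker's.
- lane_front (a point): On the right-hand lane, the jar lane (70 mm wide, 150 long inside): floor (18 mm above the bench), mid-width, at the inner face of its front wall, over which a clear panel reaches 100 mm above the bench. Moves with the drawer; axes as the locker's. A jar against the front wall has its centre at x = 30 mm, one behind it between 90 and 120 mm.
- old_jar: Old jar, well back in the jar lane, under the hood until the drawer is drawn: brown herb jar with paper label and green cap, 60 mm in diameter, 95 mm high (cap 58 mm across, top 18 mm), 0.13 to 0.21 kg. Origin: centre of the underside; z is its axis.
- new_jar: New jar, same look and size as the old one (green cap), standing on the bench to the robot's right in one of three places, beside a white-capped and a red-capped jar. Origin: centre of the underside.
- white_jar: Jar of the same size with a white cap, on the bench to the right; not wanted. Origin: centre of the underside.
- red_jar: Jar of the same size with a red cap, on the bench to the right; not wanted. Origin: centre of the underside.
- tin_a: Flat round tin, 60 mm across, 36 mm high, the front one in the drawer's left lane, 74 mm left of the jar lane. Origin: centre of the underside.
- tin_b: Flat round tin of the same size behind it in the left lane. Origin: centre of the underside.
- mortar: White mortar 112 mm across and 75 mm high with its pestle in it (top about 112 mm), on the bench to the left. Origin: centre of the underside.

How it is judged (in metres and radians):
On the way, in this order (a step that is already met when the one before it is completed fails the run):
1. the knob is in its rest notch: the lock pin stays more than 8 mm up with the fingers off the locker, drawer still shut (value of joint lockpin above 0.008 m and contact force between the fingers and locker below 0.3 N and value of joint drawer below 0.01 m), for 0.3 s.
2. the drawer is drawn out to its stop (within 10 mm), pin still up (value of joint drawer above 0.155 m and value of joint lockpin above 0.008 m), for 0.1 s.
3. the old jar stands upright against the front of its lane (within 11 mm), let go, the new jar not yet in the drawer (y of old_jar in the frame of lane_front between -0.012 and 0.012 m and z of old_jar in the frame of lane_front between -0.005 and 0.006 m and angle between old_jar's own z axis and vertical below 0.12 rad and x of old_jar in the frame of lane_front below 0.041 m and contact force between the fingers and old_jar below 0.3 N and horizontal distance between new_jar and old_jar above 0.12 m), for 0.2 s.
At the end, for the whole second after the job is handed in: Lock pin over 8 mm up, drawer within 10 mm of its stop; in the jar lane, both upright, released and at rest, the old jar within 11 mm of the front wall and the new jar on the floor behind it (centre 85 to 125 mm from that wall); both tins flat in the left lane (all of step 2 and y of old_jar in the frame of lane_front between -0.012 and 0.012 m and z of old_jar in the frame of lane_front between -0.005 and 0.006 m and angle between each of old_jar, new_jar's own z axis and vertical below 0.12 rad and x of old_jar in the frame of lane_front below 0.041 m and y of new_jar in the frame of lane_front between -0.012 and 0.012 m and z of new_jar in the frame of lane_front between -0.005 and 0.006 m and x of new_jar in the frame of lane_front between 0.085 and 0.125 m and contact force between the fingers and new_jar below 0.3 N and linear speed of each of new_jar, old_jar below 0.02 m/s and angle between each of tin_a, tin_b's own z axis and vertical below 0.2 rad and y of tin_a in the frame of lane_front between 0.06 and 0.088 m and z of each of tin_a, tin_b in the frame of lane_front below 0.008 m and y of tin_b in the frame of lane_front between 0.06 and 0.088 m); the robot touches nothing.
It fails at once if a green-capped jar is dropped: it falls faster than 0.6 m/s out of the fingers ((linear speed of old_jar above 0.6 m/s and contact force between the fingers and old_jar below 0.1 N) or (linear speed of new_jar above 0.6 m/s and contact force between the fingers and new_jar below 0.1 N)).
It fails at once if a green-capped jar is tipped by more than 30 degrees (angle between any of old_jar, new_jar's own z axis and vertical above 0.52 rad).
It fails at once if the white-capped jar, the red-capped jar or the mortar is moved by more than 20 mm (distance of any of white_jar, red_jar, mortar from where it was at the start of the episode above 0.02 m).
It also fails if it takes over 72 s, if anything falls off the work surface, if the arm or the gripper's body presses on something with over 40 N, if the wrist force passes 120 N, or if a joint passes its speed limit or range.

## Working session

There is one attempt and no reset: what is moved stays moved. The work goes in short steps, Python scripts to look and compute and a shell command to move; the robot and the scene stay as the last step left them, time stands still between calls to the robot, and variables do not carry over. Pictures are saved under pics/ and viewed, at most 10 in all, crops included, and the job is handed in when it is done.

```bash
ls; mkdir -p pics
python3 - <<'E'
from workcell import ctrl
import cv2,numpy as np
o=ctrl.get_obs();print({k:np.round(v,3).tolist() if not isinstance(v,str) else v for k,v in o.items()})
for n in("scene","side"):
    d=ctrl.get_image(n);cv2.imwrite(f"pics/{n}0.png",d["img"][:,:,::-1])
    C=-np.array(d["R"]).T@d["t"];print(n,d["fx"],d["cx"],d["cy"],C.round(),np.round(d["R"],3).tolist())
E
```

```text
jog.py
pics
workcell.py
{'t': 0.0, 'qpos': [1.277, 0.424, 1.631, 0.0, 1.089, -0.019], 'qvel': [-0.0, -0.001, -0.001, 0.001, 0.001, 0.0], 'joint_torque': [0.002, -54.465, -27.367, 0.064, 0.023, -0.0], 'ee_pos': [169.403, 601.057, 238.923], 'orientation': [-0.43, -3.112, 0.002], 'ft_force': [0.259, 0.145, -0.671], 'moment': [-0.029, -0.035, -0.013], 'grasp_force': 0.0, 'width': 88.103}
scene 401.82290957902245 283.7974624799587 204.5635963189496 [1187. -655.  891.] [[0.758, 0.652, 0.006], [0.449, -0.516, -0.729], [-0.472, 0.556, -0.684]]
side 481.12774242475564 275.42528168077246 208.3505483773073 [-112. -904.  993.] [[0.793, -0.61, 0.012], [-0.369, -0.494, -0.787], [0.486, 0.62, -0.616]]
```

View pics/scene0.png

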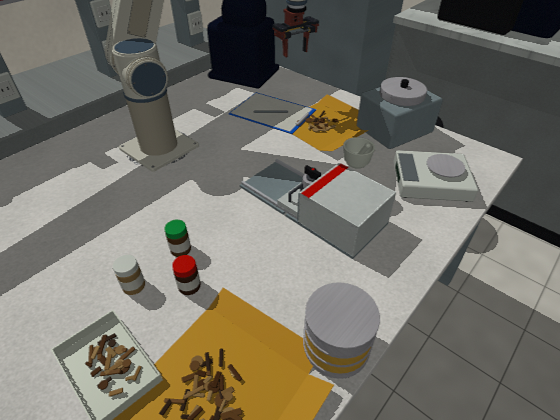

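View pics/side0.png

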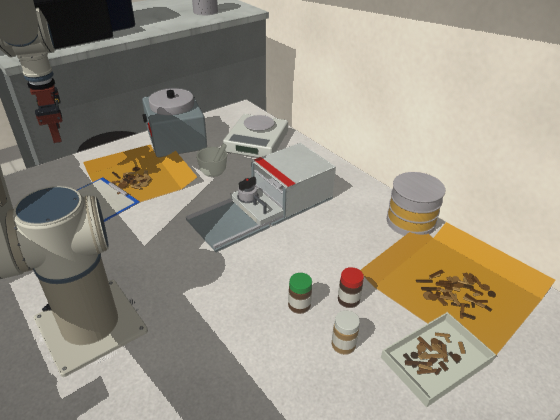

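The scene view shows the green cap at (176,228), red at (185,265), white at (127,266), the knob at (312,172) and the hood's red stripe at (325,181). In the side view, green is at (300,282), red at (351,277), white at (346,322), the knob at (247,185) and the stripe at (273,172). Next I triangulate these.

```bash
cat > h.py <<'E'
from workcell import ctrl
import cv2,numpy as np
from scipy.spatial.transform import Rotation as Ro
def ray(d,p):
    R=np.array(d["R"]);C=-R.T@np.array(d["t"])
    x=(p[0]-d["cx"])/d["fx"];y=(p[1]-d["cy"])/d["fy"]
    if d.get("fish"):
        r=np.hypot(x,y);s=np.sin(r)/r if r>1e-9 else 1.;v=np.array([x*s,y*s,np.cos(r)])
    else: v=np.array([x,y,1.]);v/=np.linalg.norm(v)
    return C,R.T@v
def plane(d,p,z):
    C,v=ray(d,p);return C+v*(z-C[2])/v[2]
def tri(*dp):
    A=0;b=0;L=[]
    for d,p in dp:
        C,v=ray(d,p);M=np.eye(3)-np.outer(v,v);A=A+M;b=b+M@C;L.append((C,M))
    X=np.linalg.solve(A,b);return X,max(np.linalg.norm(M@(X-C)) for C,M in L)
def proj(d,X):
    c=np.array(d["R"])@X+np.array(d["t"])
    if d.get("fish"):
        r=np.hypot(c[0],c[1]);k=np.arctan2(r,c[2])/r
        return np.array([d["cx"]+d["fx"]*k*c[0],d["cy"]+d["fy"]*k*c[1]])
    return np.array([d["cx"]+d["fx"]*c[0]/c[2],d["cy"]+d["fy"]*c[1]/c[2]])
def img(n):
    d=dict(ctrl.get_image(n));d["fish"]=n=="wrist";d["hsv"]=cv2.cvtColor(d["img"],cv2.COLOR_RGB2HSV);return d
def mask(d,col):
    h=d["hsv"];r=lambda a,b:cv2.inRange(h,a,b)
    return {"g":lambda:r((50,120,40),(85,255,255)),"r":lambda:r((0,190,90),(6,255,255))|r((175,190,90),(180,255,255))}[col]()
def blobs(m,amin=30):
    n,l,s,c=cv2.connectedComponentsWithStats(m);return [(c[i].round(1).tolist(),int(s[i,4]),l==i) for i in range(1,n) if s[i,4]>=amin]
def pose():
    o=ctrl.get_obs();return np.array(o["ee_pos"]),Ro.from_rotvec(o["orientation"]).as_matrix()
def to_tool(target,zdown_yaw=None):
    """rows needed: displacement in tool axes"""
    p,R=pose();return (R.T@(np.array(target)-p)).round(1)
E
python3 - <<'E'
from h import *
a=img("scene");b=img("side")
for c in "gr":
    A=[(x[0],x[1]) for x in blobs(mask(a,c))];B=[(x[0],x[1]) for x in blobs(mask(b,c))]
    print(c,A,B)
    for x in A:
        for y in B:
            X,e=tri((a,x[0]),(b,y[0]))
            if e<5: print("  ",X.round(1),round(e,1))
print("white",tri((a,(127,266)),(b,(346,322))))
print("knob",tri((a,(312,170)),(b,(247,182))))
print("mortar",tri((a,(358,148)),(b,(211,158))))
for d in(a,b):
    s=max([x for x in blobs(mask(d,"r")) ],key=lambda x:-abs(x[0][1]-177))
    pts=np.argwhere(s[2])[:,::-1].astype(np.float32)
    q=cv2.boxPoints(cv2.minAreaRect(pts));print(q.round(1).tolist());print([plane(d,x,132).round(0).tolist() for x in q])
E
```

```text
g [([175.3, 229.1], 337)] [([299.7, 282.5], 351)]
   [ 467.8 -269.8   82.8] 0.3
r [([323.7, 180.7], 359), ([183.2, 265.3], 375)] [([275.2, 172.1], 215), ([351.7, 276.0], 289)]
   [684.1 116.5 130.5] 1.3
   [ 587.  -337.4   88.1] 0.1
white (array([ 476.16167251, -430.08628493,   79.8921568 ]), np.float64(1.4252568721035552))
knob (array([604.95464206, 164.1790652 ,  99.52241625]), np.float64(2.7434417874906316))
mortar (array([620.30023491, 415.93035558,  57.88404497]), np.float64(2.2685324711580304))
[[301.79998779296875, 192.6999969482422], [343.0, 161.6999969482422], [347.6000061035156, 167.8000030517578], [306.29998779296875, 198.8000030517578]]
[[669.0, 33.0, 132.0], [675.0, 231.0, 132.0], [703.0, 215.0, 132.0], [695.0, 21.0, 132.0]]
[[256.70001220703125, 161.3000030517578], [260.1000061035156, 157.0], [293.29998779296875, 182.60000610351562], [290.0, 186.89999389648438]]
[[672.0, 200.0, 132.0], [697.0, 215.0, 132.0], [692.0, 33.0, 132.0], [669.0, 21.0, 132.0]]
```

```bash
R='[[0,0,0,0,0,0.125],[0,0,0,0,0,0.125],[0,0,0,0,0,0.125],[0,0,0,0,0,0.125],[0,0,0,0,0,0.125]]'
python3 jog.py '[[0,0,0,0,0,0.125],[0,0,0,0,0,0.125],[0,0,0,0,0,0.125],[0,0,0,0,0,0.125],[0,0,0,0,0,0.125]]' 88
python3 jog.py '[[0,0,0,0,0,0.125],[0,0,0,0,0,0.125],[0,0,0,0,0,0.125],[0,0,0,0,0,0.125],[0,0,0,0,0,0.125]]'
python3 jog.py '[[0,0,0,0,0,0.125],[0,0,0,0,0,0.125],[0,0,0,0,0,0.125],[0,0,0,0,0,0.125],[0,0,0,0,0,0.125]]'
python3 jog.py '[[0,0,0,0,0,0.125],[0,0,0,0,0,0.125],[0,0,0,0,0,0.125],[0,0,0,0,0,0.125],[0,0,0,0,0,0.125]]'
python3 jog.py '[[0,0,0,0,0,0.125],[0,0,0,0,0,0.125],[0,0,0,0,0,0.125]]'
python3 - <<'E'
from h import *
p,R=pose();print(R.round(3),to_tool([520,140,300]),ctrl.get_obs()["qpos"])
E
```

```text
t: 0.62
ee_pos: [169.5, 601.4, 239.5]
orientation: [1.375, 2.825, -0.001]
ft_force: [0.1, -0.0, -0.4]
width: 87.5
grasp_force: 0.0
t: 1.03
ee_pos: [169.5, 601.4, 239.5]
orientation: [2.177, 2.265, -0.001]
ft_force: [0.0, -0.1, 0.8]
width: 87.8
grasp_force: 0.0
t: 1.45
ee_pos: [169.5, 601.4, 239.4]
orientation: [2.767, 1.486, -0.001]
ft_force: [-0.3, 0.9, -1.0]
width: 88.0
grasp_force: 0.0
t: 1.87
ee_pos: [169.5, 601.4, 239.5]
orientation: [3.09, 0.563, -0.0]
ft_force: [-0.3, -0.4, 0.4]
width: 88.0
grasp_force: 0.0
t: 2.12
ee_pos: [225.0, 575.8, 233.1]
orientation: [-3.08, -0.149, 0.147]
ft_force: [1.0, -0.4, 0.1]
width: 87.6
grasp_force: 0.0
[[ 0.991  0.094 -0.097]
 [ 0.099 -0.994  0.05 ]
 [-0.092 -0.059 -0.994]] [ 242.9  456.9 -116.9] [1.12727516 0.41913765 1.65761595 0.12525077 1.06501753 2.54035349]
```

```bash
python3 jog.py '[[18.7,35.1,-9,0,0,0],[18.7,35.1,-9,0,0,0],[18.7,35.1,-9,0,0,0],[18.7,35.1,-9,0,0,0]]'
python3 - <<'E'
from h import *
p,R=pose();print(p,R.round(3),to_tool([520,140,300]),ctrl.get_obs()["qpos"])
Rt=Ro.from_euler('x',np.pi).as_matrix();print(Ro.from_matrix(R.T@Rt).as_rotvec().round(3))
E
```

```text
t: 2.45
ee_pos: [316.7, 439.6, 253.7]
orientation: [-3.082, -0.152, 0.146]
ft_force: [-0.2, 0.7, 0.1]
width: 87.8
grasp_force: 0.0
[316.66948528 439.59266277 253.70546972] [[ 0.991  0.096 -0.097]
 [ 0.1   -0.994  0.047]
 [-0.092 -0.056 -0.994]] [167.1 314.6 -79.8] [0.86816839 0.29574807 1.79036915 0.11817619 1.08496869 2.28377968]
[-0.052  0.094  0.098]
```

```bash
python3 jog.py '[[0,0,0,-0.026,0.047,0.049],[0,0,0,-0.026,0.047,0.049],[24,33,-5,0,0,0],[24,33,-5,0,0,0],[24,33,-5,0,0,0]]'
python3 jog.py '[[24,33,-5,0,0,0],[24,33,-5,0,0,0],[24,33,-5,0,0,0],[24,33,-5,0,0,0],[24,33,-5,0,0,0]]'
python3 jog.py '[[0,0,0,0,0,0],[0,0,0,0,0,0]]'
python3 - <<'E'
from h import *
p,R=pose();print(p,R.round(3),ctrl.get_obs()["qpos"])
d=img("wrist");cv2.imwrite("pics/w1.png",d["img"][:,:,::-1]);print(d["fx"],d["cx"],d["cy"],-np.array(d["R"]).T@d["t"],np.round(d["R"],2))
E
```

```text
t: 2.87
ee_pos: [387.9, 341.7, 268.8]
orientation: [-3.141, -0.005, 0.0]
ft_force: [0.0, 0.6, 0.0]
width: 88.1
grasp_force: 0.0
t: 3.28
ee_pos: [508.8, 175.4, 294.0]
orientation: [-3.141, -0.0, 0.0]
ft_force: [0.8, 1.0, 0.1]
width: 87.7
grasp_force: 0.0
t: 3.45
ee_pos: [509.0, 175.7, 293.7]
orientation: [-3.141, 0.006, -0.0]
ft_force: [-0.2, 1.1, -0.0]
width: 87.6
grasp_force: 0.0
[508.99109128 175.65827049 293.7061529 ] [[ 1.    -0.004  0.   ]
 [-0.004 -1.     0.001]
 [ 0.    -0.001 -1.   ]] [3.09932658e-01 2.34028525e-01 1.76974382e+00 5.62467292e-04
 1.13749313e+00 1.88454343e+00]
325.19226210127806 278.11930188404983 207.37167565429206 [586.57835807 175.2419459  439.12630379] [[-0.   -1.   -0.  ]
 [-0.96  0.    0.28]
 [-0.28  0.   -0.96]]
```

View pics/w1.png

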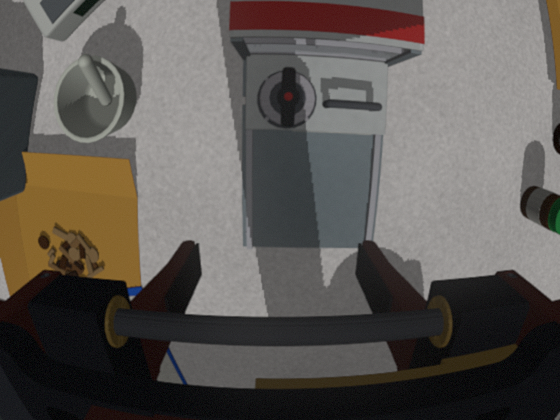

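The wrist view shows the red pin in the black knob at (288,96), with the wings nearly vertical in the image. The handle bar runs from (323,103) to (381,106), the stripe and mouth run along row 40, and the bed plate is below.

```bash
cat >> h.py <<'E'
def pin(d,guess):
    h=d["hsv"];m=cv2.inRange(h,(0,110,50),(12,255,255))|cv2.inRange(h,(168,110,50),(180,255,255))
    B=[x for x in blobs(m,4) if x[1]<1500 and np.hypot(*(np.array(x[0])-guess))<30]
    return min(B,key=lambda x:np.hypot(*(np.array(x[0])-guess)))
def edge(d,z=132):
    m=mask(d,"r");b=max(blobs(m),key=lambda x:x[1]);return b
E
cat > m1.py <<'E'
from h import *
d=img("wrist")
g=proj(d,np.array([613,158,110.]))
c,a,_=pin(d,g);P=plane(d,c,110);print("pin",c,a,P.round(1))
# wings: dark pixels in 45mm of pin at z108
H=proj(d,P+[0,40,0]);r=int(np.hypot(*(H-c))*0.9)
v=d["hsv"][:,:,2];m=cv2.inRange(v,0,45);yy,xx=np.mgrid[:420,:560];m[(xx-c[0])**2+(yy-c[1])**2>r*r]=0
b=max(blobs(m,20),key=lambda x:x[1]);q=cv2.boxPoints(cv2.minAreaRect(np.argwhere(b[2])[:,::-1].astype(np.float32)));
W=np.array([plane(d,x,108)[:2] for x in q]);print("wings",W.round(1).tolist(),W.mean(0).round(1))
e=[W[1]-W[0],W[2]-W[1]];e=max(e,key=np.linalg.norm);print("yaw",np.arctan(e[1]/e[0]).round(3))
s=edge(d);q=np.argwhere(s[2])[:,::-1];L=[]
for col in range(q[:,0].min(),q[:,0].max()+1,4):
    L.append(plane(d,(col,q[q[:,0]==col,1].max()),132)[:2])
L=np.array(L);L=L[4:-4];f=np.polyfit(L[:,1],L[:,0],1);print("edge y range",L[:,1].min(),L[:,1].max(),"x at y=117",np.polyval(f,117),"slope",f[0], np.std(L[:,0]-np.polyval(f,L[:,1])))
print("to_tool pin@97",to_tool([P[0],P[1],97]))
import json;json.dump([[float(x) for x in c],[float(x) for x in P],{k:np.array(d[k]).tolist() for k in("fx","fy","cx","cy","R","t")}],open("last.json","w"))
E
python3 m1.py
python3 - <<'E'
from h import *
d=img("wrist")
for p in((323,103),(381,106),(352,105)):print(plane(d,p,72).round(1))
for p in((247,54),(420,45)):print(plane(d,p,132).round(1))
for x in((610,158,97),(615,90,72),(640,60,18)):print(x,to_tool(x))
E
```

```text
pin [289.3, 94.6] 63 [604.7 165.4 110. ]
wings [[634.3, 184.5], [634.5, 150.6], [573.0, 150.5], [572.9, 184.8]] [603.7 167.6]
yaw 0.002
[597.5 127.4  72. ]
[597.2  59.5  72. ]
[596.4  94.1  72. ]
[642.2 206.2 132. ]
[660.8  37.5 132. ]
(610, 158, 97) [103.1  20.1 196.1]
(615, 90, 72) [108.   88.2 221.1]
(640, 60, 18) [133.1 118.2 275. ]Traceback (most recent call last):
  File "m1.py", line 11, in <module>
    s=edge(d);q=np.argwhere(s[2])[:,::-1];L=[]
  File "h.py", line 41, in edge
    m=mask(d,"r");b=max(blobs(m),key=lambda x:x[1]);return b
                    ~~~^^^^^^^^^^^^^^^^^^^^^^^^^^^^
ValueError: max() iterable argument is empty
```

```bash
sed -i 's/(0,190,90),(6,255,255))|r((175,190,90)/(0,150,70),(6,255,255))|r((175,150,70)/' h.py
sed -i 's/m=mask(d,"r");b=max/m=mask(d,"r");b=max/' h.py
cp last.json l0.json 2>/dev/null; python3 m1.py; cp last.json l0.json
python3 jog.py '[[32,3.5,-5,0,0,0],[32,3.5,33,0,0,0],[32,3.5,36,0,0,0],[0,0,36,0,0,0],[0,0,0,0,0,0]]'
python3 jog.py '[[0,0,0,0,0,0]]'
python3 m1.py
python3 - <<'E'
from h import *
import json
r=[json.load(open(f)) for f in("l0.json","last.json")]
for x in r:x[2]["fish"]=True
print(tri(*[(x[2],x[0]) for x in r]))
d=img("wrist");cv2.imwrite("pics/w2.png",d["img"][:,:,::-1])
E
```

```text
pin [291.1, 93.7] 63 [604.8 165.2 110. ]
wings [[573.0, 185.2], [634.4, 185.1], [634.7, 150.2], [573.2, 149.9]] [603.8 167.6]
yaw -0.001
edge y range 49.05139870895391 204.22579074660493 x at y=117 668.1844925284231 slope 0.026039259805043586 0.2998146369642598
to_tool pin@97 [ 97.9  13.3 196.2]
t: 4.07
ee_pos: [592.7, 167.9, 194.7]
orientation: [3.139, 0.002, -0.018]
ft_force: [-2.0, -0.1, 0.4]
width: 87.9
grasp_force: 0.0
t: 4.15
ee_pos: [594.3, 168.5, 199.9]
orientation: [3.141, 0.003, -0.009]
ft_force: [0.8, 0.0, 0.5]
width: 87.9
grasp_force: 0.0
pin [282.4, 202.6] 115 [605.4 165.2 110. ]
wings [[637.5, 183.9], [639.7, 157.8], [576.9, 151.8], [574.4, 179.7]] [607.1 168.3]
yaw 0.096
edge y range 43.9101887865757 209.0684316123087 x at y=117 667.9835754686499 slope 0.026808868887023225 0.21207110447083466
to_tool pin@97 [ 10.    3.6 105. ]
(array([604.89012523, 165.12185819, 108.27211432]), np.float64(0.01605311977208478))
```

View pics/w2.png

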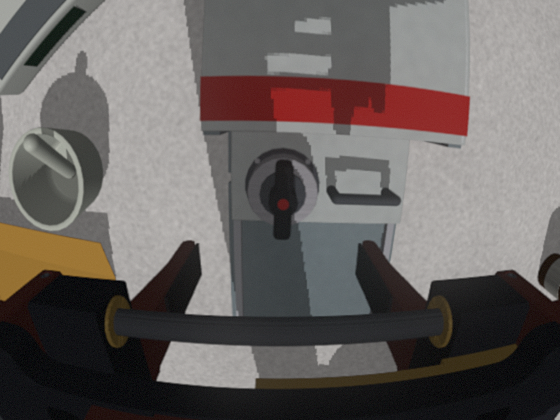

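The pin triangulates to (604.9, 165.1, 108.3), which agrees with the expected 110. The mouth edge gives a locker yaw of about -0.027. In this view the pin is at (283,204), the wings run from (285,160) to (282,238), and the handle bar is at row 196, columns 330–400. Next I descend onto the wings.

```bash
python3 jog.py '[[5.3,1.7,10,0,0,0.035],[5.3,1.7,30,0,0,0.035]]' 44
python3 jog.py '[[0,0,0,0,0,0]]'
python3 - <<'E'
from h import *
print(to_tool([605,165.2,100]))
E
```

```text
t: 4.42
ee_pos: [611.0, 166.0, 168.7]
orientation: [-3.136, 0.11, -0.019]
ft_force: [1.7, -0.8, -0.1]
width: 78.2
grasp_force: 0.0
t: 4.5
ee_pos: [606.1, 164.2, 160.8]
orientation: [3.14, -0.111, -0.003]
ft_force: [-2.5, 0.4, 0.4]
width: 71.0
grasp_force: 0.0
[-1.1 -0.9 60.8]
```

```bash
python3 jog.py '[[-0.5,-0.5,20,0,0,0],[0,0,20,0,0,0],[0,0,19,0,0,0],[0,0,0,0,0,0],[0,0,0,0,0,0]]'
python3 - <<'E'
from h import *
print(to_tool([605,165.2,100]))
E
```

```text
t: 4.92
ee_pos: [606.6, 165.1, 104.3]
orientation: [-3.139, 0.108, -0.0]
ft_force: [0.3, 0.1, 0.1]
width: 44.3
grasp_force: 0.0
[-1.6  0.   4.3]
```

```bash
python3 jog.py '[[-1.5,0,4,0,0,0],[0,0,0,0,0,0],[0,0,0,0,0,0],[0,0,0,0,0,0],[0,0,0,0,0,0]]' 0
python3 jog.py '[[0,0,0,0,0,0],[0,0,0,0,0,0],[0,0,0,0,0,0]]'
python3 -c "
from h import *
o=ctrl.get_obs();print(o['moment'],o['ee_pos'],o['qpos'])"
```

```text
t: 5.33
ee_pos: [605.7, 165.1, 99.9]
orientation: [-3.139, 0.11, -0.002]
ft_force: [-0.4, 1.4, 6.3]
width: 22.6
grasp_force: 30.0
t: 5.58
ee_pos: [605.6, 165.1, 99.9]
orientation: [-3.139, 0.11, -0.002]
ft_force: [-2.3, 0.6, 6.3]
width: 22.7
grasp_force: 30.0
[ 0.13598483  0.41725359 -0.02630222] [605.64143804 165.08243365  99.89686621] [2.46836697e-01 6.04600602e-01 1.70275266e+00 9.13249216e-04
 8.32912267e-01 1.88702950e+00]
```

Run:
```python
from h import *
d=img("wrist");q=d["img"][200:420,130:430];cv2.imwrite("pics/w3.png",cv2.resize(np.clip(q.astype(float)*1.8,0,255).astype(np.uint8),None,fx=2.6,fy=2.6)[:,:,::-1])
```

```text
(no output)
```

View pics/w3.png

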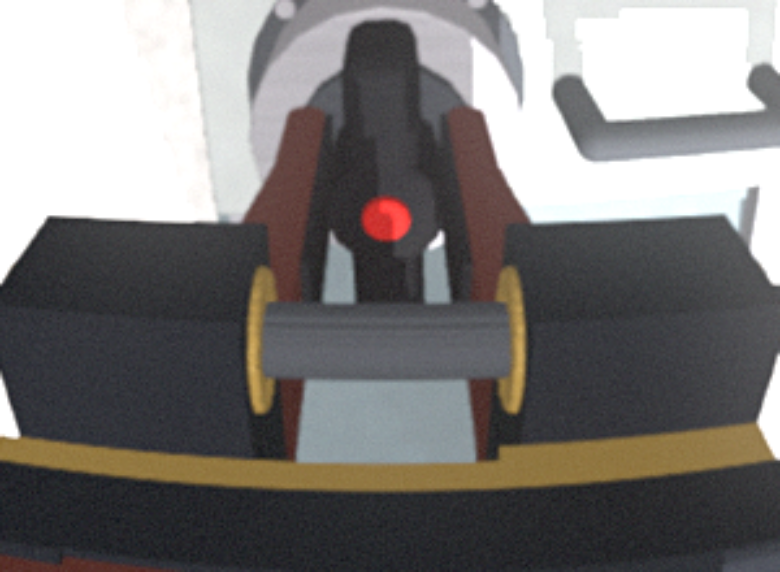

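The crop shows the pads either side of a round hub about 22 mm across, around the red pin at (385,218), with the wings narrower beyond it. The grip is centred on the axis, so I turn slowly while reading the moment.

```bash
cat > m.sh <<'E'
python3 -c "
from h import *
o=ctrl.get_obs();p,R=pose();print('Mz',o['moment'][2].round(3),'yaw',np.arctan2(R[1,0],R[0,0]).round(3),'p',p.round(1),'w',round(o['width'],1),'F',np.round(o['ft_force'],1))"
E
for i in 1; do
python3 jog.py '[[0,0,0,0,0,-0.08]]' >/dev/null; sh m.sh
python3 jog.py '[[0,0,0,0,0,-0.08]]' >/dev/null; sh m.sh
python3 jog.py '[[0,0,0,0,0,-0.08]]' >/dev/null; sh m.sh
python3 jog.py '[[0,0,0,0,0,-0.08]]' >/dev/null; sh m.sh
python3 jog.py '[[0,0,0,0,0,-0.08]]' >/dev/null; sh m.sh
done
python3 jog.py '[[0,0,0,0,0,0]]' >/dev/null; sh m.sh
cat >> h.py <<'E'
def wing(d,R=22):
    # wing angle from dark pixels on ring around axis at z108 is left to the eye
    pass
E
python3 - <<'E'
from h import *
d=img("wrist");q=d["img"][200:420,130:430];cv2.imwrite("pics/w4.png",cv2.resize(np.clip(q.astype(float)*1.8,0,255).astype(np.uint8),None,fx=1.6,fy=1.6)[:,:,::-1])
E
```

```text
Mz -0.007 yaw 0.01 p [605.7 165.1  99.9] w 22.3 F [-2.   1.5  6.2]
Mz -0.082 yaw 0.093 p [605.7 165.1  99.9] w 22.5 F [-1.3  0.8  6.2]
Mz -0.224 yaw 0.174 p [605.7 165.1  99.9] w 22.3 F [-0.6  0.4  4.6]
Mz -0.31 yaw 0.253 p [605.7 165.2  99.9] w 22.6 F [-1.9  1.3  6.4]
Mz -0.3 yaw 0.333 p [605.7 165.2  99.8] w 22.5 F [-1.4  1.   6.5]
Mz -0.142 yaw 0.334 p [605.7 165.1  99.8] w 22.5 F [-0.3  1.8  6.5]
```

View pics/w4.png

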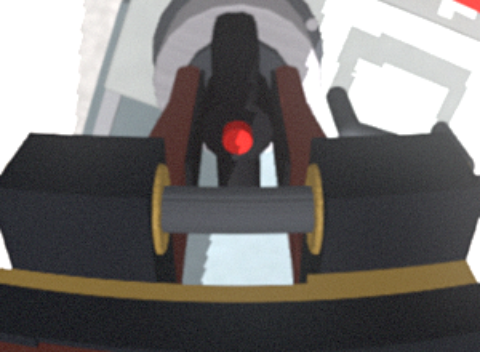

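The crop shows the wings still aligned with the fingers and the pin at (237,138), so there is no slip. The moment is rising, so I continue in finer steps.

```bash
python3 jog.py '[[0,0,0,0,0,-0.07],[0,0,0,0,0,0]]' >/dev/null; sh m.sh
python3 jog.py '[[0,0,0,0,0,-0.07],[0,0,0,0,0,0]]' >/dev/null; sh m.sh
python3 jog.py '[[0,0,0,0,0,-0.05],[0,0,0,0,0,0]]' >/dev/null; sh m.sh
python3 jog.py '[[0,0,0,0,0,-0.05],[0,0,0,0,0,0]]' >/dev/null; sh m.sh
```

```text
Mz -0.115 yaw 0.403 p [605.7 165.2  99.9] w 22.2 F [-0.9  1.1  6.7]
Mz -0.158 yaw 0.473 p [605.7 165.2  99.8] w 22.4 F [-1.5  1.9  5.6]
Mz -0.144 yaw 0.522 p [605.7 165.2  99.9] w 22.5 F [-1.7  1.4  6.2]
Mz -0.203 yaw 0.572 p [605.7 165.2  99.8] w 21.8 F [-1.8  2.1  6.8]
```

```bash
python3 jog.py '[[0,0,0,0,0,-0.04],[0,0,0,0,0,0]]' >/dev/null; sh m.sh
python3 jog.py '[[0,0,0,0,0,-0.04],[0,0,0,0,0,0]]' >/dev/null; sh m.sh
python3 jog.py '[[0,0,0,0,0,-0.04],[0,0,0,0,0,0]]' >/dev/null; sh m.sh
```

```text
Mz -0.142 yaw 0.611 p [605.7 165.2  99.8] w 22.7 F [-2.3  1.3  5.2]
Mz -0.121 yaw 0.651 p [605.7 165.2  99.9] w 22.5 F [-1.1  1.7  6.2]
Mz -0.105 yaw 0.691 p [605.6 165.2  99.8] w 22.3 F [-2.3  1.3  6.1]
```

```bash
python3 jog.py '[[0,0,0,0,0,-0.03],[0,0,0,0,0,0]]' >/dev/null; sh m.sh
python3 jog.py '[[0,0,0,0,0,-0.03],[0,0,0,0,0,0]]' >/dev/null; sh m.sh
python3 jog.py '[[0,0,0,0,0,-0.03],[0,0,0,0,0,0]]' >/dev/null; sh m.sh
```

```text
Mz -0.032 yaw 0.721 p [605.6 165.2  99.8] w 22.4 F [-2.1  2.1  6.2]
Mz 0.033 yaw 0.751 p [605.6 165.3  99.8] w 22.7 F [-1.9  2.1  5.2]
Mz 0.072 yaw 0.781 p [605.7 165.3  99.9] w 22.6 F [-1.8  2.3  5.8]
```

```bash
python3 jog.py '[[0,0,0,0,0,-0.03],[0,0,0,0,0,0]]' >/dev/null; sh m.sh
python3 jog.py '[[0,0,0,0,0,-0.03],[0,0,0,0,0,0]]' >/dev/null; sh m.sh
python3 jog.py '[[0,0,0,0,0,-0.02],[0,0,0,0,0,0]]' >/dev/null; sh m.sh
```

```text
Mz 0.119 yaw 0.811 p [605.6 165.3  99.8] w 22.3 F [-1.3  2.2  6.4]
Mz 0.185 yaw 0.842 p [605.6 165.3  99.8] w 22.3 F [-1.2  2.   5.7]
Mz 0.185 yaw 0.861 p [605.6 165.3  99.8] w 22.7 F [-2.3  2.8  6.6]
```

```bash
python3 jog.py '[[0,0,0,0,0,-0.03],[0,0,0,0,0,0]]' >/dev/null; sh m.sh
python3 jog.py '[[0,0,0,0,0,-0.02],[0,0,0,0,0,0]]' >/dev/null; sh m.sh
```

```text
Mz 0.082 yaw 0.891 p [605.6 165.3  99.8] w 22.0 F [-1.5  1.9  6.3]
Mz -0.003 yaw 0.911 p [605.6 165.3  99.8] w 22.4 F [-2.7  2.2  6.4]
```

Torque fell, pulled on, and returned to zero at yaw 0.911, so the knob is in the middle of its notch. I release it and check the pin.

```bash
python3 jog.py '[[0,0,0,0,0,0],[0,0,0,0,0,0],[0,0,0,0,0,0],[0,0,0,0,0,0]]' 44
python3 jog.py '[[0,0,-30,0,0,0],[0,0,-30,0,0,0],[0,0,0,0,0,0],[0,0,0,0,0,0]]'
cat > pinh.py <<'E'
from h import *
r=[];
for n in("wrist","scene","side"):
    d=img(n);g=proj(d,np.array([605,165,115.]))
    try:c,a,_=pin(d,g);print(n,c,a,g.round(1));r.append((d,c))
    except Exception as e:print(n,"no",g)
    if n=="wrist":cv2.imwrite("pics/w5.png",d["img"][:,:,::-1])
if len(r)>1:print(tri(*r))
E
python3 pinh.py
```

```text
t: 9.02
ee_pos: [605.0, 164.6, 98.6]
orientation: [-2.822, -1.38, 0.0]
ft_force: [0.7, -0.0, 0.7]
width: 43.2
grasp_force: 0.0
t: 9.35
ee_pos: [606.3, 164.9, 160.4]
orientation: [2.822, 1.38, 0.006]
ft_force: [-0.5, 0.7, -0.8]
width: 44.2
grasp_force: 0.0
wrist [276.3, 240.5] 237 [277.  240.7]
scene [312.7, 167.9] 10 [312.1 166.8]
side [246.8, 178.0] 13 [246.4 177.2]
(array([605.84348063, 164.84061024, 111.82308872]), np.float64(1.879023380799075))
```

View pics/w5.png

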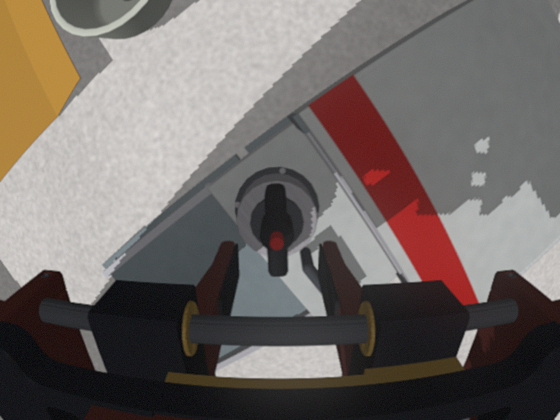

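The knob kept its angle when released and the red stem stands proud at (276,240), so the pin is up. Now I turn the tool for the handle and measure it.

```bash
python3 jog.py '[[0,0,-10,0,0,-0.125],[0,0,-10,0,0,-0.125],[0,0,-10,0,0,-0.125],[0,0,-10,0,0,-0.125],[0,0,-10,0,0,-0.125]]' 50 >/dev/null
python3 jog.py '[[-35,-5,0,0,0,-0.008],[-35,-5,0,0,0,0],[0,0,0,0,0,0],[0,0,0,0,0,0]]'; sh m.sh
python3 - <<'E'
from h import *
d=img("wrist");cv2.imwrite("pics/w6.png",d["img"][:,:,::-1])
for X in((597,94,72),(605,165,118)):print(proj(d,np.array(X,float)))
E
```

```text
t: 10.25
ee_pos: [592.0, 93.7, 207.4]
orientation: [-2.254, -2.186, 0.003]
ft_force: [-0.1, 0.4, 0.6]
width: 49.9
grasp_force: 0.0
Mz -0.007 yaw 1.54 p [592.   93.7 207.4] w 49.9 F [-0.1  0.4  0.6]
[284.66290481 201.19368837]
[294.30107423 122.48976611]
```

View pics/w6.png

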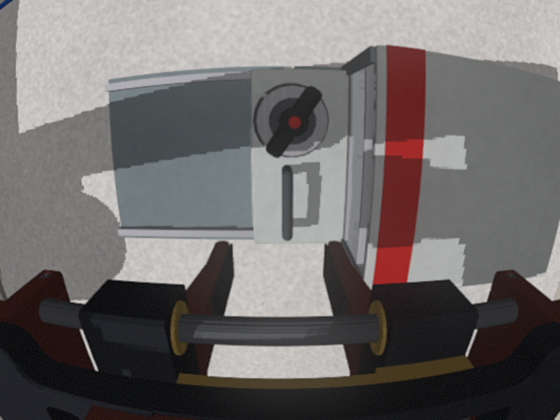

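The handle bar runs from (287,166) to (288,240), with its middle at (287.5,202). I triangulate it against the earlier view.

Run:
```python
from h import *
import json
a,b=[dict(json.load(open(f))[2],fish=True) for f in("l0.json","last.json")]
d=img("wrist")
print(tri((a,(353.5,105)),(d,(287.5,202))),tri((b,(364,198)),(d,(287.5,202))),tri((a,(353.5,105)),(b,(364,198)),(d,(287.5,202))))
P=[plane(d,p,77) for p in((287,166),(287.5,202),(288,240))];print(np.round(P,1))
print(to_tool([P[1][0],P[1][1],79]))
```

```text
(array([599.26339769,  83.03853792,  30.80485856]), np.float64(1.687866761312846)) (array([600.0044801 ,  94.08764262,  75.78502927]), np.float64(1.0993414759496658)) (array([598.25587855,  92.24394206,  69.08544903]), np.float64(2.1606792472736687))
[[600.3 127.7  77. ]
 [600.   95.6  77. ]
 [599.7  59.4  77. ]]
[  0.4   7.4 128.8]
```

```bash
python3 jog.py '[[0,3.7,30,0,0,0],[0,3.7,32,0,0,0],[0,0,32,0,0,0],[0,0,0,0,0,0],[0,0,0,0,0,0]]' 40 >/dev/null; sh m.sh
python3 - <<'E'
from h import *
print(to_tool([599.6,94,78]))
E
```

```text
Mz -0.024 yaw 1.544 p [599.   95.7 113. ] w 39.9 F [-0.4  0.4  0.4]
[-1.7  0.8 35. ]
```

```bash
python3 jog.py '[[-1.5,0.8,18,0,0,0],[0,0,17,0,0,0],[0,0,0,0,0,0]]' >/dev/null; sh m.sh
python3 jog.py '[[0,0,0,0,0,0],[0,0,0,0,0,0],[0,0,0,0,0,0],[0,0,0,0,0,0],[0,0,0,0,0,0]]' 0; sh m.sh
```

```text
Mz 0.027 yaw 1.544 p [600.7  93.9  79.3] w 40.1 F [-0.8 -0.7 -0.2]
t: 11.43
ee_pos: [599.9, 93.4, 80.6]
orientation: [-2.251, -2.189, 0.003]
ft_force: [-11.9, 1.5, 7.8]
width: 10.2
grasp_force: 5.5
Mz 0.023 yaw 1.543 p [599.9  93.4  80.6] w 10.2 F [-11.9   1.5   7.8]
```

```bash
python3 jog.py '[[0,0,0,0,0,0],[0,0,0,0,0,0],[0,-3,0,0,0,0],[0,-8,0,0,0,0],[0,-14,0,0,0,0]]'; sh m.sh
python3 jog.py '[[0,-20,0,0,0,0],[0,-20,0,0,0,0],[0,-20,0,0,0,0],[0,-20,0,0,0,0],[0,-20,0,0,0,0]]' >/dev/null; sh m.sh
python3 jog.py '[[0,-14,0,0,0,0],[0,-10,0,0,0,0],[0,-6,0,0,0,0],[0,0,0,0,0,0],[0,0,0,0,0,0]]'>/dev/null; sh m.sh
```

```text
t: 11.85
ee_pos: [578.6, 94.0, 80.5]
orientation: [2.25, 2.188, 0.007]
ft_force: [3.5, -1.9, 2.6]
width: 9.2
grasp_force: 30.0
Mz 0.021 yaw 1.543 p [578.6  94.   80.5] w 9.2 F [ 3.5 -1.9  2.6]
Mz -0.044 yaw 1.543 p [476.7  96.7  80.5] w 9.1 F [ 3.4 -2.8 -0.5]
Mz 0.002 yaw 1.543 p [445.7  97.5  80.4] w 9.1 F [-2.7 -3.2  8.3]
```

```bash
python3 jog.py '[[0,-5,0,0,0,0],[0,-4,0,0,0,0],[0,-1.5,0,0,0,0],[0,0,0,0,0,0]]'>/dev/null; sh m.sh
python3 jog.py '[[0,0,0,0,0,0],[0,0,0,0,0,0],[0,0,0,0,0,0]]' 40 >/dev/null; sh m.sh
python3 jog.py '[[0,0,-35,0,0,0],[0,0,-40,0,0,0],[0,0,-40,0,0,0],[0,0,-40,0,0,0],[0,0,0,0,0,0]]' 88 >/dev/null; sh m.sh
```

```text
Mz 0.037 yaw 1.543 p [436.1  97.7  80.4] w 9.1 F [-0.9 -3.4  8.2]
Mz -0.023 yaw 1.543 p [435.6  98.   79.7] w 25.7 F [-0.7  0.1  0. ]
Mz -0.034 yaw 1.543 p [439.5  98.8 241.4] w 59.0 F [ 1.6 -0.   1. ]
```

```bash
python3 jog.py '[[0,0,-10,0,0,0.125],[0,0,-10,0,0,0.125],[0,0,-10,0,0,0.125],[0,0,-10,0,0,0.125],[0,0,0,0,0,0.125]]'  >/dev/null
python3 jog.py '[[0,0,0,0,0,0.125],[0,0,0,0,0,0.125],[0,0,0,0,0,0.125],[0,0,0,0,0,0.125],[0,0,0,0,0,0.125]]'  >/dev/null
python3 jog.py '[[0,0,0,0,0,0.125],[0,0,0,0,0,0.125],[0,0,0,0,0,0.07],[0,0,0,0,0,0]]'  >/dev/null; sh m.sh
python3 - <<'E'
from h import *
D={n:img(n) for n in("wrist","scene","side")}
cv2.imwrite("pics/w7.png",D["wrist"]["img"][:,:,::-1])
for n,d in D.items():print(n,[(b[0],b[1]) for b in blobs(mask(d,"g"),40)],proj(d,np.array([600.,90,113])).round())
d=D["wrist"]
for b in blobs(mask(d,"g"),40):print(plane(d,b[0],113))
a=[b[0] for b in blobs(mask(D["scene"],"g"),40)];s=[b[0] for b in blobs(mask(D["side"],"g"),40)]
for x in a:
  for y in s:print(tri((D["scene"],x),(D["side"],y)))
E
```

```text
Mz 0.005 yaw -0.029 p [435.3  97.9 274.1] w 87.8 F [-0.3 -0.8 -0.3]
wrist [([281.6, 39.5], 2712), ([547.6, 163.1], 892)] [281.  23.]
scene [([292.6, 179.5], 255), ([175.2, 229.1], 337)] [296. 178.]
side [([255.9, 193.9], 221), ([299.7, 282.6], 350)] [259. 189.]
[583.66104613  90.2815377  113.        ]
[ 469.07478849 -237.01614697  113.        ]
(array([588.1524939 ,  89.73920521, 100.50365606]), np.float64(0.564603741040112))
(array([583.89942415, -48.32319969,  27.8594505 ]), np.float64(152.72082813374809))
(array([ 479.6103953 , -204.00317048,  208.81783445]), np.float64(121.72890156610917))
(array([ 467.59678148, -269.96060355,   82.81315836]), np.float64(0.29331048701265117))
```

View pics/w7.png

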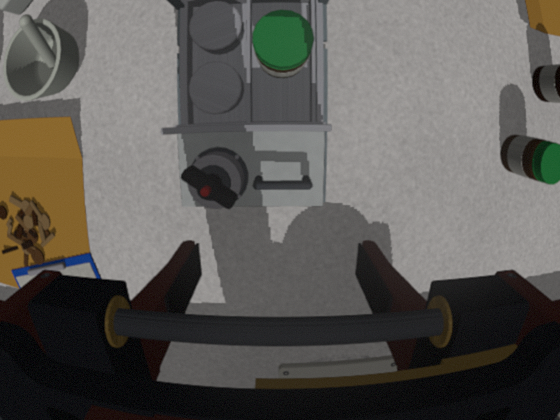

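The wrist view shows the old jar's green cap at (282,40), tins at (216,25) and (214,88), and the front wall along row 128. The knob is at (207,188) and the handle at (283,183). I move closer for a second view.

```bash
python3 jog.py '[[31,1,6,0,0,0],[31,1,6,0,0,0],[31,1,6,0,0,0],[25,1,6,0,0,0],[0,0,0,0,0,0]]'  >/dev/null; python3 jog.py '[[0,0,0,0,0,0]]' >/dev/null; sh m.sh
python3 - <<'E'
from h import *
d=img("wrist");cv2.imwrite("pics/w8.png",d["img"][:,:,::-1])
b=max(blobs(mask(d,"g"),40),key=lambda b:b[1]);print(b[:2],plane(d,b[0],113))
(c,r)=cv2.minEnclosingCircle(np.argwhere(b[2])[:,::-1].astype(np.float32));print(c,r,plane(d,c,113),plane(d,(c[0]+r,c[1]),113)-plane(d,c,113))
E
```

```text
Mz 0.012 yaw -0.026 p [553.7  90.6 249.6] w 87.3 F [-0.   0.5 -0.9]
([278.6, 164.0], 3205) [587.01333952  89.23012336 113.        ]
(278.6307678222656, 163.9451446533203) 32.205169677734375 [587.06134713  89.20192373 113.        ] [ -0.6252275  -28.26782555   0.        ]
```

View pics/w8.png

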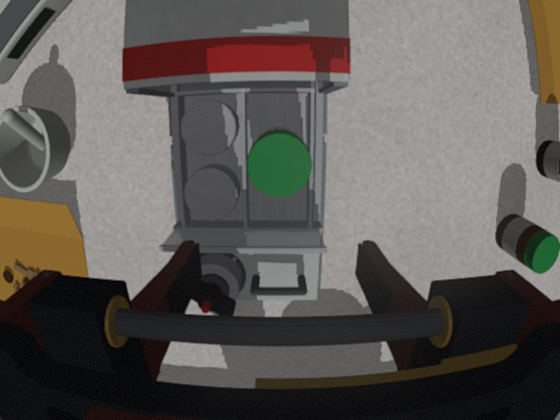

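Here the old cap is a circle centred (279,164), r 32 px. The lane walls are at columns 248 and 308, the lane floor meets the front wall near row 222, and the panel top runs from about (165,246) to (325,247).

Run:
```python
from h import *
d=img("wrist")
L=np.array([np.cos(.027),-np.sin(.027)]);M=np.array([np.sin(.027),np.cos(.027)])
K=np.array([605.-164*L[0],165.1+164*.027])  # knob axis now
def s(n,p,z):
    X=plane(d,p,z);q=X[:2]-K;print(n,z,X.round(1)[:2],"rel knob x,y",round(q@L,1),round(q@M,1))
for z in(18,46):
    s("front floor",(280,222),z);s("left",(248,164),z);s("right",(308,164),z);s("right205",(306,205),z)
s("panel back",(245,229),100);s("panel front",(245,247),100);s("jar",(278.6,164),113);s("tinfront",(211,192),54);s("hood edge",(240,82),132)
# gray profile down a column, and across a row
v=d["hsv"][:,:,2];print(v[205:255,275].tolist());print(v[205,235:335].tolist())
```

```text
front floor 18 [499.3  89.7] rel knob x,y 60.3 -78.2
left 18 [572.1 125.5] rel knob x,y 132.2 -40.5
right 18 [570.3  55. ] rel knob x,y 132.2 -111.0
right205 18 [520.2  57.7] rel knob x,y 82.1 -109.6
front floor 46 [509.   89.6] rel knob x,y 70.1 -78.0
left 46 [576.5 122.7] rel knob x,y 136.6 -43.1
right 46 [574.7  57.5] rel knob x,y 136.7 -108.3
right205 46 [528.4  60. ] rel knob x,y 90.2 -107.1
panel back 100 [521.5 123.6] rel knob x,y 81.6 -43.7
panel front 100 [502.4 124.8] rel knob x,y 62.5 -43.0
jar 113 [586.1  89.3] rel knob x,y 147.1 -76.3
tinfront 54 [548.4 164.3] rel knob x,y 107.4 -2.3
hood edge 132 [657.1 118.2] rel knob x,y 217.4 -45.5
[81, 80, 80, 82, 80, 79, 80, 79, 82, 77, 77, 80, 81, 79, 71, 62, 58, 60, 59, 61, 61, 61, 75, 80, 81, 93, 95, 93, 94, 94, 95, 97, 97, 95, 96, 95, 96, 96, 95, 90, 77, 87, 115, 127, 131, 133, 134, 118, 92, 86]
[71, 77, 78, 79, 79, 79, 77, 75, 80, 79, 79, 70, 53, 59, 71, 78, 76, 80, 78, 78, 79, 81, 79, 82, 80, 79, 79, 81, 76, 81, 79, 81, 77, 80, 79, 79, 79, 80, 79, 80, 81, 80, 82, 82, 81, 78, 78, 80, 79, 78, 79, 82, 80, 80, 80, 81, 80, 78, 80, 80, 83, 80, 85, 82, 79, 80, 81, 80, 84, 84, 81, 72, 62, 61, 75, 84, 82, 73, 68, 78, 85, 81, 88, 117, 133, 122, 105, 102, 107, 125, 146, 151, 152, 155, 157, 154, 158, 151, 154, 154]
```

```bash
python3 - <<'E'
from h import *
print(to_tool([586.7,89.2,88]))
E
python3 jog.py '[[11,0.3,20,0,0,0],[11,0.3,30,0,0,0],[11,0,30,0,0,0],[0,0,20,0,0,0],[0,0,0,0,0,0]]' 88 >/dev/null; sh m.sh
python3 - <<'E'
from h import *
d=img("wrist");b=max(blobs(mask(d,"g"),40),key=lambda b:b[1]);print(b[:2],plane(d,b[0],113));print(to_tool([586.7,89.2,88]))
E
```

```text
[ 34.6   0.7 162.2]
Mz 0.003 yaw -0.026 p [583.1  89.1 147.1] w 87.8 F [-0.8 -0.5 -0.3]
([277.3, 235.3], 6922) [589.95311921  89.33781301 113.        ]
[ 2.9 -0.1 61.3]
```

```bash
python3 jog.py '[[3,0,20,0,0,0],[0,0,20,0,0,0],[0,0,20,0,0,0],[0,0,0,0,0,0]]' >/dev/null; sh m.sh
python3 jog.py '[[0,0,0,0,0,0],[0,0,0,0,0,0],[0,0,0,0,0,0],[0,0,0,0,0,0],[0,0,0,0,0,0]]' 0; sh m.sh
```

```text
Mz 0.016 yaw -0.026 p [587.6  89.2  89.8] w 87.9 F [-1.5  0.7 -0.5]
t: 16.82
ee_pos: [590.1, 89.2, 92.0]
orientation: [-3.141, 0.042, -0.003]
ft_force: [-0.2, -0.4, 7.0]
width: 59.1
grasp_force: 30.0
Mz 0.049 yaw -0.027 p [590.1  89.2  92. ] w 59.1 F [-0.2 -0.4  7. ]
```

```bash
python3 jog.py '[[-8,0,-1,0,0,0],[-14,0,0,0,0,0],[-14,0,0,0,0,0],[-10,0,0,0,0,0],[0,0,0,0,0,0]]' >/dev/null; sh m.sh
python3 jog.py '[[-3,0,0,0,0,0],[0,0,0,0,0,0]]' >/dev/null; sh m.sh
python3 jog.py '[[-2,0,0,0,0,0],[0,0,0,0,0,0]]' >/dev/null; sh m.sh
python3 jog.py '[[-2,0,0,0,0,0],[0,0,0,0,0,0]]' >/dev/null; sh m.sh
```

```text
Mz 0.007 yaw -0.027 p [546.5  90.8  95.2] w 58.9 F [ 4.6 -1.2 15.6]
Mz 0.008 yaw -0.027 p [544.8  90.9  95.4] w 59.4 F [ 5.  -2.7 17.4]
Mz 0.067 yaw -0.027 p [543.3  90.9  95.5] w 59.4 F [ 5.5 -2.2 18.6]
Mz 0.039 yaw -0.027 p [541.2  91.   95.5] w 59.4 F [ 4.8 -1.9 19.8]
```

The upward force is growing, so the jar may be tilting in the grip. I check it before going on.

Run:
```python
from h import *
S=[]
for n in("scene","side"):
    d=img(n);c=proj(d,np.array([540.,91,70]));x,y=int(c[0]),int(c[1]);q=d["img"][max(y-70,0):y+70,max(x-70,0):x+70]
    S.append(cv2.resize(q,(390,390),interpolation=cv2.INTER_CUBIC))
    print(n,x,y,[(b[0],b[1]) for b in blobs(mask(d,"g"),20)])
cv2.imwrite("pics/s9.png",np.hstack(S)[:,:,::-1])
```

```text
scene 280 180 [([283.4, 171.2], 123), ([175.3, 229.1], 338)]
side 243 206 [([239.2, 199.7], 172), ([299.7, 282.6], 352)]
```

View pics/s9.png

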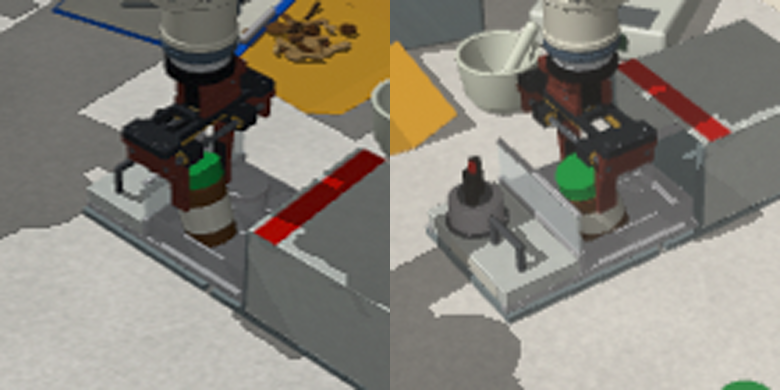

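The crop shows the jar leaning about 15–20° toward the front with its base trailing. I back up to stand it upright, then carry it lifted instead of dragging it.

```bash
python3 jog.py '[[5,0,0,0,0,0],[0,0,0,0,0,0]]' >/dev/null; sh m.sh
python3 jog.py '[[5,0,0,0,0,0],[0,0,0,0,0,0]]' >/dev/null; sh m.sh
python3 jog.py '[[4,0,0,0,0,0],[0,0,0,0,0,0]]' >/dev/null; sh m.sh
cat > tilt.py <<'E'
from h import *
import sys
x=np.array([float(v) for v in sys.argv[1:4]])
T=[]
for n in("scene","side"):
    d=img(n);g=proj(d,x);h=d["hsv"]
    b=min(blobs(mask(d,"g"),20),key=lambda b:np.hypot(*(np.array(b[0])-g)));T.append((d,b[0]))
print("cap vis centroid",tri(*T)[0].round(1))
E
python3 tilt.py 560 90 100
```

```text
Mz 0.054 yaw -0.027 p [545.5  90.9  95. ] w 59.2 F [ 2.4 -0.2 19.8]
Mz 0.001 yaw -0.027 p [549.2  90.7  94.3] w 59.2 F [ 1.9  0.4 16.1]
Mz -0.084 yaw -0.027 p [552.2  90.6  93.5] w 59.2 F [ 1.  -0.3 11. ]
cap vis centroid [548.3 107.3  90.9]
```

```bash
python3 jog.py '[[4,0,0,0,0,0],[0,0,0,0,0,0]]' >/dev/null; sh m.sh
python3 jog.py '[[3,0,0,0,0,0],[0,0,0,0,0,0]]' >/dev/null; sh m.sh
python3 jog.py '[[3,0,0,0,0,0],[0,0,0,0,0,0]]' >/dev/null; sh m.sh
python3 jog.py '[[2,0,0,0,0,0],[0,0,0,0,0,0]]' >/dev/null; sh m.sh
```

```text
Mz 0.002 yaw -0.027 p [555.1  90.4  92.8] w 59.2 F [-0.7  1.8  8. ]
Mz -0.043 yaw -0.027 p [557.4  90.3  92.1] w 59.6 F [-0.4  0.6  5.4]
Mz -0.006 yaw -0.027 p [560.1  90.   91.6] w 59.2 F [-1.3  0.6  4. ]
Mz 0.05 yaw -0.027 p [562.1  89.8  91.4] w 59.2 F [-1.5  0.8  2.2]
```

```bash
python3 jog.py '[[0,0,0,0,0,0],[0,0,0,0,0,0],[0,0,0,0,0,0],[0,0,0,0,0,0]]' 80 >/dev/null; sh m.sh
python3 - <<'E'
from h import *
S=[]
for n in("scene","side"):
    d=img(n);c=proj(d,np.array([560.,91,70]));x,y=int(c[0]),int(c[1]);q=d["img"][y-70:y+70,x-70:x+70]
    S.append(cv2.resize(q,(390,390),interpolation=cv2.INTER_CUBIC))
cv2.imwrite("pics/s10.png",np.hstack(S)[:,:,::-1])
# jar edge: cap ellipse in wrist
d=img("wrist");b=max(blobs(mask(d,"g"),40),key=lambda b:b[1]);q=np.argwhere(b[2]);print(b[:2],q.min(0),q.max(0))
E
```

```text
Mz -0.038 yaw -0.027 p [562.5  89.9  91.7] w 79.3 F [ 0.2 -0.6 -0.7]
([278.5, 273.7], 10002) [221 216] [317 341]
```

View pics/s10.png

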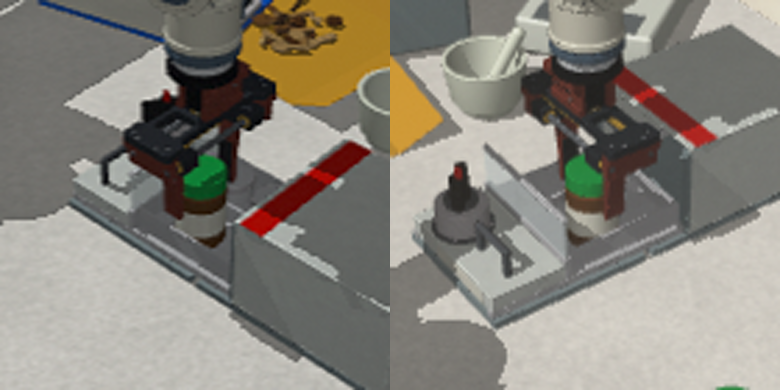

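The jar stands upright again. I had a limit of ten viewed pictures and have now gone over it with twelve, so I view no more and work from numeric measurements only. Next I rise and re-measure the old jar.

```bash
python3 jog.py '[[0,0,-30,0,0,0],[0,0,-40,0,0,0],[-20,0,-40,0,0,0],[-20,0,-30,0,0,0],[0,0,0,0,0,0]]' 88 >/dev/null; python3 jog.py '[[0,0,0,0,0,0]]' >/dev/null;sh m.sh
cat > cap.py <<'E'
from h import *
K=np.array([441.05,169.5]);L=np.array([.9996,-.027]);M=np.array([.027,.9996]);LF=K+61*L-76*M
def caps(d,z=113):
    out=[]
    for b in blobs(mask(d,"g"),150):
        c,r=cv2.minEnclosingCircle(np.argwhere(b[2])[:,::-1].astype(np.float32));P=plane(d,b[0],z);Q=plane(d,(b[0][0]+r,b[0][1]),z)
        # fit circle to upper-surface: boundary rays on plane z
        cn=max(cv2.findContours(b[2].astype(np.uint8),cv2.RETR_EXTERNAL,cv2.CHAIN_APPROX_NONE)[0],key=len)[:,0]
        W=np.array([plane(d,p,z)[:2] for p in cn]);(wc,wr)=cv2.minEnclosingCircle(W.astype(np.float32))
        q=P[:2]-LF;out.append((np.round(wc,1).tolist(),round(wr,1)))
        print("cap px",b[0],"centroid",P[:2].round(1),"enc",np.round(wc,1),"R",round(wr,1),"rel lane",(q@L).round(1),(q@M).round(1))
    return out
if __name__=="__main__":
    caps(img("wrist"))
E
python3 cap.py
```

```text
Mz 0.009 yaw -0.027 p [524.3  91.1 231. ] w 87.9 F [0.6 0.  0. ]
cap px [278.9, 161.4] centroid [563.4  89.5] enc [563.   89.5] R 28.6 rel lane 63.4 -0.6
cap px [550.9, 238.3] centroid [ 478.1 -226.2] enc [ 476.3 -231.9] R 32.7 rel lane -13.3 -318.6
```

```bash
python3 jog.py '[[19,0.3,20,0,0,0],[19,0.3,30,0,0,0],[0,0,30,0,0,0],[0,0,0,0,0,0],[0,0,0,0,0,0]]' >/dev/null
python3 - <<'E'
from h import *
print(pose()[0],to_tool([563.2,89.5,84]))
E
```

```text
[559.8841062   88.9787793  146.05269256] [ 3.7 -0.7 62. ]
```

```bash
python3 jog.py '[[3,-0.5,20,0,0,0],[0,0,20,0,0,0],[0,0,20,0,0,0],[0,0,0,0,0,0],[0,0,0,0,0,0]]' >/dev/null; sh m.sh
python3 jog.py '[[0,0,0,0,0,0],[0,0,0,0,0,0],[0,0,0,0,0,0],[0,0,0,0,0,0],[0,0,0,0,0,0]]' 0 >/dev/null; sh m.sh
python3 jog.py '[[0,0,-3,0,0,0],[0,0,-3,0,0,0],[0,0,0,0,0,0],[0,0,0,0,0,0]]' >/dev/null; sh m.sh
```

```text
Mz 0.015 yaw -0.027 p [564.6  89.8  89.5] w 87.6 F [ 0.4 -0.7  0.7]
Mz -0.042 yaw -0.027 p [565.2  89.8  89.8] w 59.7 F [-0.6 -0.3  4.7]
Mz -0.003 yaw -0.027 p [564.8  89.8  95.1] w 59.3 F [-0.2 -0.4 -1.6]
```

```bash
python3 jog.py '[[-8,0,0,0,0,0],[-10,0,0,0,0,0],[-7,0,0,0,0,0],[0,0,0,0,0,0],[0,0,0,0,0,0]]' >/dev/null; sh m.sh
python3 jog.py '[[-2,0,0,0,0,0],[0,0,0,0,0,0]]' >/dev/null; sh m.sh
python3 jog.py '[[-2,0,0,0,0,0],[0,0,0,0,0,0]]' >/dev/null; sh m.sh
python3 jog.py '[[-2,0,0,0,0,0],[0,0,0,0,0,0]]' >/dev/null; sh m.sh
```

```text
Mz -0.021 yaw -0.027 p [539.   90.5  94.9] w 59.2 F [ 0.8 -0.6 -2. ]
Mz 0.012 yaw -0.027 p [537.8  90.6  95.1] w 59.2 F [-0.5 -1.1 -2.1]
Mz 0.011 yaw -0.027 p [535.6  90.6  94.9] w 59.2 F [ 0.  -0.1 -1.5]
Mz 0.02 yaw -0.027 p [534.2  90.7  95.1] w 59.4 F [ 1.3 -0.4 -2. ]
```

```bash
python3 jog.py '[[-2,0,0,0,0,0],[0,0,0,0,0,0]]' >/dev/null; sh m.sh
python3 jog.py '[[-1.5,0,0,0,0,0],[0,0,0,0,0,0]]' >/dev/null; sh m.sh
```

```text
Mz 0.017 yaw -0.027 p [533.1  90.7  95.6] w 59.4 F [ 3.9 -0.7  0.6]
Mz 0.042 yaw -0.027 p [532.7  90.8  95.8] w 59.3 F [ 8.1 -1.5 -1.2]
```

Contact with the front wall at TCP x≈533. I back off slightly, set the jar down, release and check.

```bash
python3 jog.py '[[3,0,0,0,0,0],[0,0,2.5,0,0,0],[0,0,2,0,0,0],[0,0,0,0,0,0]]' >/dev/null; sh m.sh
python3 jog.py '[[0,0,1,0,0,0],[0,0,0,0,0,0]]' >/dev/null; sh m.sh
```

```text
Mz 0.064 yaw -0.027 p [533.8  90.7  90.3] w 59.4 F [ 3.5  0.3 -0.2]
Mz -0.005 yaw -0.027 p [534.3  90.7  90.1] w 59.6 F [ 4.2 -0.6  5.6]
```

```bash
python3 jog.py '[[0,0,0,0,0,0],[0,0,0,0,0,0],[0,0,0,0,0,0],[0,0,0,0,0,0]]' 85 >/dev/null; sh m.sh
python3 jog.py '[[0,0,-30,0,0,0],[0,0,-40,0,0,0],[0,0,-40,0,0,0],[-30,0,-25,0,0,0],[0,0,0,0,0,0]]' >/dev/null; python3 jog.py '[[0,0,0,0,0,0]]' >/dev/null;sh m.sh
python3 cap.py
python3 - <<'E'
from h import *
T=[]
for g in([467,-269,83],):
  for n in("scene","side"):
    d=img(n);p=proj(d,np.array(g,float));b=min(blobs(mask(d,"g"),20),key=lambda b:np.hypot(*(np.array(b[0])-p)));T.append((d,b[0]))
print(tri(*T)[0]);print(to_tool([400,-240,300]),ctrl.get_obs()["qpos"].round(2))
E
```

```text
Mz 0.056 yaw -0.027 p [532.2  90.6  89. ] w 82.1 F [-0.7  0.3 -0.9]
Mz 0.008 yaw -0.027 p [502.8  91.5 225.6] w 85.1 F [-0.2  0.4 -0.7]
cap px [278.0, 172.0] centroid [533.8  90.8] enc [533.6  90.8] R 28.9 rel lane 33.9 -0.2
cap px [553.3, 224.9] centroid [ 475.1 -218.7] enc [ 476.3 -228.6] R 29.6 rel lane -16.5 -311.2
[ 467.70627737 -269.77812409   82.661637  ]
[-94.1 333.9 -76.7] [0.16 0.28 1.89 0.   0.97 1.75]
```

```bash
python3 jog.py '[[-7,36,0,0,0,0],[-7,36,0,0,0,0],[-7,36,0,0,0,0],[-7,36,0,0,0,0],[-7,36,0,0,0,0]]' 88 >/dev/null
python3 jog.py '[[-7,36,0,0,0,0],[-7,36,0,0,0,0],[-7,36,0,0,0,0],[-7,36,0,0,0,0],[-7,30,0,0,0,0]]' >/dev/null
python3 jog.py '[[0,0,0,0,0,0],[0,0,0,0,0,0]]' >/dev/null; sh m.sh
sed -i 's/caps(img("wrist"))/import sys;caps(img("wrist"),float(sys.argv[1]) if len(sys.argv)>1 else 113.)/' cap.py
python3 cap.py 95;  python3 - <<'E'
from h import *
print(to_tool([468,-270,220]))
E
```

```text
Mz -0.074 yaw -0.03 p [ 423.  -261.8  222.6] w 88.0 F [ 0.2  0.5 -0.9]
cap px [286.6, 152.9] centroid [ 466.9 -270. ] enc [ 466.7 -270.2] R 28.0 rel lane -23.2 -362.7
[45.1  8.1  2.6]
```

```bash
python3 jog.py '[[22,4,10,0,0,0],[22,4,20,0,0,0],[0,0,30,0,0,0],[0,0,0,0,0,0],[0,0,0,0,0,0]]' >/dev/null; sh m.sh
python3 cap.py 95;  python3 - <<'E'
from h import *
print(to_tool([467,-270,72]))
E
```

```text
Mz 0.02 yaw -0.025 p [ 466.4 -267.6  162.5] w 87.7 F [-0.4 -0.2  0.4]
cap px [282.8, 224.7] centroid [ 467.9 -270.7] enc [ 467. -271.] R 28.4 rel lane -22.2 -363.3
[ 0.1  1.8 92. ]
```

```bash
python3 jog.py '[[0.5,2.5,25,0,0,0],[0,0,25,0,0,0],[0,0,25,0,0,0],[0,0,16,0,0,0],[0,0,0,0,0,0]]' >/dev/null; sh m.sh
python3 jog.py '[[0,0,0,0,0,0],[0,0,0,0,0,0],[0,0,0,0,0,0],[0,0,0,0,0,0],[0,0,0,0,0,0]]' 0 >/dev/null; sh m.sh
python3 jog.py '[[0,0,-3,0,0,0],[0,0,-5,0,0,0],[0,0,0,0,0,0],[0,0,0,0,0,0]]' >/dev/null; sh m.sh
```

```text
Mz 0.013 yaw -0.027 p [ 466.7 -271.1   72.1] w 87.9 F [ 0.2  0.  -0.5]
Mz 0.021 yaw -0.027 p [ 468.6 -272.4   74.6] w 59.5 F [-0.5  2.3  7.5]
Mz -0.04 yaw -0.027 p [ 468.1 -272.4   81.7] w 59.4 F [-0.5  0.  -2. ]
```

```bash
python3 jog.py '[[0,0,-20,0,0,0],[0,0,-30,0,0,0],[0,0,-30,0,0,0],[0,0,-18,0,0,0],[0,0,0,0,0,0]]' >/dev/null; sh m.sh
python3 jog.py '[[6,-16,0,0,0,0],[10,-30,0,0,0,0],[11,-32,0,0,0,0],[11,-32,0,0,0,0],[11,-32,0,0,0,0]]' >/dev/null
python3 jog.py '[[11,-32,0,0,0,0],[11,-32,0,0,0,0],[11,-32,0,0,0,0],[11,-32,0,0,0,0],[10,-28,0,0,0,0]]' >/dev/null
python3 jog.py '[[8,-20,0,0,0,0],[0,0,0,0,0,0],[0,0,0,0,0,0]]' >/dev/null; sh m.sh
python3 - <<'E'
from h import *
print(to_tool([606.5,88.7,150]))
E
```

```text
Mz 0.004 yaw -0.027 p [ 470.  -273.5  183. ] w 58.9 F [ 0.3 -0.4 -1.4]
Mz 0.009 yaw -0.025 p [586.8  43.5 177.8] w 59.4 F [-0.8 -0.3 -1.2]
[ 18.6 -45.7  27.8]
```

```bash
python3 jog.py '[[7,-15,0,0,0,0],[8,-20,0,0,0,0],[4,-11,0,0,0,0],[0,0,0,0,0,0],[0,0,0,0,0,0]]' >/dev/null; sh m.sh
python3 - <<'E'
from h import *
print(to_tool([606.5,88.7,150]))
from cap import caps
d=img("wrist")
caps(d,195); caps(d,113)
p,R=pose();print(p)
E
```

```text
Mz -0.016 yaw -0.026 p [607.5  87.9 179. ] w 59.1 F [-0.1  0.2 -1.1]
[-0.9 -0.8 29. ]
cap px [277.2, 276.5] centroid [614.2  88.1] enc [607.4  88. ] R 31.2 rel lane 114.3 -0.7
cap px [277.2, 276.5] centroid [569.3  89.6] enc [558.1  89.3] R 50.9 rel lane 69.3 -0.4
[607.20907007  87.45614041 179.06036333]
```

```bash
python3 jog.py '[[-0.7,-1,15,0,0,0],[0,0,20,0,0,0],[0,0,15,0,0,0],[0,0,0,0,0,0]]' >/dev/null; sh m.sh
python3 jog.py '[[0,0,10,0,0,0],[0,0,10,0,0,0],[0,0,6,0,0,0],[0,0,0,0,0,0],[0,0,0,0,0,0]]' >/dev/null; sh m.sh
```

```text
Mz -0.035 yaw -0.028 p [604.5  87.8 126.5] w 59.1 F [-0.9 -0.6 -2.6]
Mz 0.035 yaw -0.027 p [607.   89.  103.3] w 59.1 F [-0.2  0.2 -1.7]
```

```bash
python3 jog.py '[[0,0,4,0,0,0],[0,0,3,0,0,0],[0,0,0,0,0,0]]' >/dev/null; sh m.sh
python3 jog.py '[[0,0,2,0,0,0],[0,0,0,0,0,0],[0,0,0,0,0,0]]' >/dev/null; sh m.sh
python3 jog.py '[[0,0,1.5,0,0,0],[0,0,0,0,0,0],[0,0,0,0,0,0]]' >/dev/null; sh m.sh
```

```text
Mz -0.024 yaw -0.027 p [606.9  89.2  96.1] w 59.2 F [-0.1  0.6 -2.1]
Mz -0.012 yaw -0.027 p [607.1  89.1  94.5] w 59.4 F [-0.1 -0.1 -2.2]
Mz -0.024 yaw -0.027 p [607.1  89.2  93. ] w 59.6 F [ 0.4 -0.6 -2.7]
```

```bash
python3 jog.py '[[0,0,1,0,0,0],[0,0,0,0,0,0],[0,0,0,0,0,0]]' >/dev/null; sh m.sh
python3 jog.py '[[0,0,1,0,0,0],[0,0,0,0,0,0],[0,0,0,0,0,0]]' >/dev/null; sh m.sh
python3 jog.py '[[0,0,0.7,0,0,0],[0,0,0,0,0,0],[0,0,0,0,0,0]]' >/dev/null; sh m.sh
```

```text
Mz -0.031 yaw -0.027 p [607.5  89.2  92.6] w 59.3 F [-1.   0.5  5.5]
Mz -0.024 yaw -0.027 p [608.4  89.2  92.5] w 59.1 F [-0.6 -1.  11.1]
Mz -0.032 yaw -0.027 p [609.   89.2  92.5] w 59.0 F [-1.3 -0.9 14.1]
```

On the floor. I ease off the push, release and verify.

```bash
python3 jog.py '[[0,0,-1.7,0,0,0],[0,0,0,0,0,0],[0,0,0,0,0,0]]' >/dev/null; sh m.sh
python3 jog.py '[[0,0,0,0,0,0],[0,0,0,0,0,0],[0,0,0,0,0,0],[0,0,0,0,0,0]]' 86 >/dev/null; sh m.sh
python3 jog.py '[[0,0,-30,0,0,0],[0,0,-40,0,0,0],[-20,0,-40,0,0,0],[-30,0,-30,0,0,0],[-20,0,0,0,0,0]]' >/dev/null;python3 jog.py '[[0,0,0,0,0,0],[0,0,0,0,0,0]]' >/dev/null; sh m.sh
python3 cap.py
python3 - <<'E'
from h import *
r=[]
for n in("scene","side"):
    d=img(n);g=proj(d,np.array([441,169.5,115.]))
    try:c,a,_=pin(d,g);print(n,c,a,g.round(1));r.append((d,c))
    except Exception:print(n,"no",g)
if len(r)>1:print("pin",tri(*r)[0].round(1))
d=img("wrist");g=d["hsv"]
# tins: circles
m=cv2.cvtColor(d["img"],cv2.COLOR_RGB2GRAY)
C=cv2.HoughCircles(m,cv2.HOUGH_GRADIENT,1,30,param1=60,param2=22,minRadius=20,maxRadius=36)
for c in (C[0] if C is not None else []):
    P=plane(d,c[:2],54)
    if 480<P[0]<670 and 20<P[1]<220:print("circle",c,P.round(1))
E
```

```text
Mz -0.004 yaw -0.027 p [607.6  89.2  92.6] w 59.3 F [-0.7  0.5  7. ]
Mz 0.033 yaw -0.027 p [606.8  89.1  91.5] w 82.4 F [-0.1  0.6 -0.1]
Mz 0.004 yaw -0.027 p [538.6  91.  229. ] w 85.5 F [ 0.7 -0.1 -1. ]
cap px [277.9, 127.7] centroid [605.   89.4] enc [604.8  89.4] R 28.3 rel lane 105.0 0.3
cap px [278.2, 208.8] centroid [537.5  91. ] enc [536.9  90.7] R 29.9 rel lane 37.6 0.1
scene [271.9, 148.8] 27 [274.  146.3]
side [202.3, 195.3] 10 [201.5 194.5]
pin [440.6 161.4 113.1]
circle [278.5 210.5  34.3] [519.1  91.1  54. ]
circle [204.5 113.5  31. ] [620.8 161.1  54. ]
circle [204.5 187.5  28.8] [545.8 166.1  54. ]
```

```bash
python3 jog.py '[[-25,0,0,0,0,0],[-25,0,0,0,0,0],[-20,0,0,0,0,0],[0,0,0,0,0,0],[0,0,0,0,0,0]]' >/dev/null; sh m.sh
python3 cap.py
python3 - <<'E'
from h import *
d=img("wrist");w=pin(d,proj(d,np.array([441,169.5,118.])));s=img("side");b=pin(s,proj(s,np.array([441,169.5,118.])))
print(w[:2],plane(d,w[0],118).round(1),tri((d,w[0]),(s,b[0])),ctrl.get_obs()["t"])
E
```

```text
Mz -0.01 yaw -0.027 p [469.4  92.8 228.3] w 86.3 F [ 0.4 -0.7 -0.2]
cap px [277.8, 45.0] centroid [602.7  89.5] enc [603.2  89.4] R 29.6 rel lane 102.8 0.4
cap px [278.5, 128.8] centroid [534.7  90.8] enc [534.6  90.8] R 28.2 rel lane 34.8 -0.2
([193.5, 237.9], 47) [446.5 167.  118. ] (array([443.99093416, 168.95235749, 112.14394558]), np.float64(0.2133416997374311)) 33.2833
```

The final check has both jars in place. The pin triangulates about 3 mm deeper than the full stop, so I nudge the drawer gently against its stop with closed fingers behind the handle bar.

```bash
python3 jog.py '[[0,-2,30,0,0,0],[0,0,30,0,0,0],[0,0,30,0,0,0],[0,0,25,0,0,0],[0,0,0,0,0,0]]' 0 >/dev/null; sh m.sh
python3 jog.py '[[0,0,14,0,0,0],[0,0,14,0,0,0],[0,0,0,0,0,0],[0,0,0,0,0,0]]' >/dev/null; sh m.sh
python3 jog.py '[[-5,0,0,0,0,0],[-4,0,0,0,0,0],[-3,0,0,0,0,0],[0,0,0,0,0,0]]' >/dev/null; sh m.sh
```

```text
Mz 0.011 yaw -0.027 p [467.2  94.3 109.6] w 56.1 F [-1.  -0.1  0.1]
Mz -0.063 yaw -0.027 p [469.9  94.9  86.2] w 29.7 F [-0.2  0.3  0.1]
Mz -0.043 yaw -0.027 p [456.4  95.2  86.3] w 2.5 F [-0.2  0.3 -0.8]
```

```bash
python3 jog.py '[[4,0,0,0,0,0],[0,0,6,0,0,0],[-4,0,0,0,0,0],[-2,0,0,0,0,0],[0,0,0,0,0,0]]' >/dev/null; sh m.sh
python3 jog.py '[[-2,0,0,0,0,0],[0,0,0,0,0,0]]' >/dev/null; sh m.sh
python3 jog.py '[[-2,0,0,0,0,0],[0,0,0,0,0,0]]' >/dev/null; sh m.sh
python3 jog.py '[[-2,0,0,0,0,0],[0,0,0,0,0,0]]' >/dev/null; sh m.sh
```

```text
Mz 0.044 yaw -0.027 p [454.1  95.1  79.4] w 0.5 F [-0.1 -0.6  0.8]
Mz -0.012 yaw -0.027 p [452.8  95.3  79.7] w 0.8 F [ 0.7 -0.6  1. ]
Mz -0.039 yaw -0.027 p [451.3  95.4  79.9] w 0.1 F [ 1.4 -0.7  0.4]
Mz -0.001 yaw -0.027 p [450.6  95.5  80. ] w 0.7 F [ 5.5 -1.7 -2.9]
```

```bash
python3 jog.py '[[-1.5,0,0,0,0,0],[0,0,0,0,0,0]]' >/dev/null; sh m.sh
python3 jog.py '[[8,0,0,0,0,0],[5,0,0,0,0,0],[0,0,-25,0,0,0],[0,0,-35,0,0,0],[0,0,-40,0,0,0]]' >/dev/null
python3 jog.py '[[0,0,-40,0,0,0],[0,0,0,0,0,0],[0,0,0,0,0,0],[0,0,0,0,0,0]]' >/dev/null; sh m.sh
python3 cap.py
python3 - <<'E'
from h import *
d=img("wrist");w=pin(d,proj(d,np.array([441,169.5,118.])));s=img("side");b=pin(s,proj(s,np.array([441,169.5,118.])))
print(w[:2],tri((d,w[0]),(s,b[0])),ctrl.get_obs()["t"])
E
```

```text
Mz 0.042 yaw -0.027 p [450.5  95.6  80.2] w 0.6 F [ 8.8 -2.1 -6.3]
Mz 0.048 yaw -0.027 p [460.   95.  219.3] w 0.2 F [-0.1 -0.3 -0.3]
cap px [280.3, 34.4] centroid [599.9  89.4] enc [600.5  89.2] R 29.7 rel lane 100.0 0.3
cap px [281.0, 120.5] centroid [532.1  90.8] enc [532.1  90.8] R 28.2 rel lane 32.1 -0.2
([190.5, 235.7], 122) (array([440.29026319, 168.79663735, 111.6195568 ]), np.float64(1.8492113782322954)) 36.35
```

Against the stop: the pin is at x 440, the old jar at 32 mm and the new jar at 100 mm from the front wall. Handing in.

```bash
python3 -c "
from workcell import ctrl
print(ctrl.close_job())"
```

```text
the job is handed in; nothing more can be done
None
```

The job is handed in with no verdict printed: drawer at its stop with the pin last measured up, old jar about 32 mm and new jar about 100 mm from the front wall; the old jar leaned an estimated 15–20° while I first dragged it, so I stood it up and carried it instead, and I viewed 12 pictures against the limit of 10.

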